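Start a test run at the control box and hold the run key

TASK

Start the tester from its control box: tip the rocker switch over to on by pushing its raised half down, then push the square latching key all the way in so that it stays in, then press the round key fully down and keep it held: finish with the finger still holding the round key down. Keep to that order, never press the mushroom-shaped stop button, and leave the things standing beside the box where they are.

Things in the scene. Friction and masses are not known exactly. Their poses are not given: they have to be found in the camera images.
- console: Control box, fixed: grey shell 74 x 222 x 50 mm, aluminium plate on top, on a 2 mm grey mat. Origin: centre of its underside; z up, y along its length, x away from the robot at yaw 0 (yaw varies about -0.40 to -0.09). Four controls, black on grey bezels, stand on its long centre line, 52 mm apart (y = -78, -26, 26, 78 mm); which one stands where changes.
- rocker (a joint): Rocker switch, 47 mm (along box x) x 24 mm: two flats that meet in a shallow V. 0 rad (starts at 0 to 0.05) = off: the half far from the robot is raised by 0.4 rad (end 9 mm up), the near half level. 0.4 rad, end stop = on: far half level, near half raised. On above 0.33. Push the far half down about 17 mm from the middle (2 N); not across the middle. It stays where it is left.
- rocker_pivot (a point): Fixed point at the middle of the rocker, in the crease of its two flats, 12 mm above the top of the control box; the axis of tipping passes through it along y. Frame parallel to the box's.
- rocker_far_pad (a point): Point on the surface of the rocker's far half, 17 mm from the crease; moves with the rocker. When off it is about 16 mm farther in x and 7 mm higher than rocker_pivot; when on it is 17 mm farther and level with it.
- square_key (a joint): Square latching key: travel in m, 0 = out, 0.006 = fully in (end stop); counts as in above 0.0045. Needs about 2.5 N; has no spring and stays where it is pushed.
- square_key_top (a point): Centre of the top of the square key, a 24 x 24 mm flat cap whose top stands 13 mm above the top of the control box when out; moves with the key.
- round_key (a joint): Round spring key: travel in m, 0 = out, 0.006 = fully down (end stop); counts as down above 0.0045. Springs back; about 4.5 N holds it fully down.
- round_key_top (a point): Centre of the top of the round key, a flat cap of 25 mm diameter whose top stands 13 mm above the top of the control box when out; moves with the key.
- stop_button (a joint): Mushroom-shaped stop button: travel in m, 0 = out; springs back. Must not be pressed.
- stop_top (a point): Centre of the top of the stop button: a mushroom head of 32 mm diameter, the tallest control, 28 mm above the top of the control box.
- pot: Bystander: round white pot with a green screw lid, 45 mm diameter, 43 mm high, loose, beside the left end (+y) of the box. Origin at the centre of its underside, z up.
- rack: Bystander: black slotted coupon rack, 46 x 110 x 20 mm (long along its y), loose, beside the right end (-y) of the box. Origin at the centre of its underside, z up.
- small_sharpener: Bystander: small metal pencil sharpener, 15 x 25 x 14 mm, loose, beyond the rack. Origin at the centre of its underside, z up.

How it is judged:
By the outcome, as a careful person would: the job done as asked, in the order asked, and still so for the second after the job is handed in, while the arm keeps its last pose, push and grip.
It also fails if it takes over 35 s, if anything falls off the work surface, if the arm or the gripper's body presses on something with over 40 N, if the wrist force passes 120 N, or if a joint passes its speed limit or range.

ROBOT

A 6-joint arm with a two-finger parallel gripper is mounted at the origin on a cart in front of the work surface, level with it; the furniture and walls round the work are solid. World frame = base frame: x ahead of the robot, y to its left, z up, the work surface at z = 0. Lengths are in m, angles in degrees, forces in N, time in s.
With the tool pointing down it reaches from about 0.275 to 0.775 m from the base axis. Payload 14.6 kg.
Tool frame: the origin (TCP) lies between the finger pads; the fingertips stand env.nose_length ahead of it and the grasp point (between the pads) lies 6 mm ahead of it (env.nose_length is the distance from the TCP to the fingertips, in m); x points along the fingers, y is the direction in which the jaws open and shut, and the axes are right-handed (so a half turn about x gives the same grasp; the last joint's range is limited). The gripper opens to 85 mm and grips with 20 to 120 N. Pads are 22 mm wide; open, the fingers measure 114 mm over their backs; the gripper's body (76 mm by 85 mm) begins 54 mm behind the grasp point. The pads swing forward as they close: fully open they stand 13 mm farther back than shut.
Start: joints at [-85.445, 15.075, -2.767, 72.158, 0, 81.102], TCP at [0.122, -0.511, 0.256] pointing down, gripper open.
Joint ranges: [-151.79, 151.79], [-50.71, 97.33], [-67.44, 78.34], [-121.81, 120.89], [-77.56, 73.72], [-180, 180]. Speed limits (degrees/s): [108.29, 108.29, 147.25, 159.86, 180, 180].

INTERFACE

Orientations are given as a 3x3 rotation matrix whose columns are the frame's x, y, z axes.
In Python, from station import env gives the robot as it stands.
- The arm moves only by the tool play_rows, never from a script. Its argument "moves" is a list of rows, each a list of 3 entries, a list of its own where there are three numbers: the finger opening in mm, from 0 to 85.4, then the shift along the tool's x, y, z in mm, then the turn about the tool's x in degrees. In form: [[hand, [dx, dy, dz], roll], ...]. A call has 1 to 5 rows; each row shifts and turns the commanded pose from where the row before left it, along the tool's axes as they then stand; what a row does not reach is not made up. A row lasts 1/10 s, in which the tool goes at most 50 mm and 8.59 degrees, less where a joint would pass 70% of its speed; a pose out of reach is approached as far as the arm can. A call with a gripper value outside its range is refused whole. The fingers move at their own pace and stop on an object; "force" is the grip in N (left out, the last holds). Time passes only in rows, so rows that do not move let the fingers close. It gives the time, the measured TCP pose, the force and the opening at its end, in the units of the state.
- env.get_obs(): the state, without advancing time (a new reading comes with each control period).
- env.grab_frame(name): name is "scene" or "top" or "wrist"; returns a dict with "image" (384x512x3 uint8, red, green, blue), "intrinsics" (3x3 intrinsics, pixels), "k1" (the pictures are not rectified: a ray, as slopes to the right and down, at radius r is drawn at 1 + k1 r^2 times it, then the intrinsics apply), "extrinsics" (4x4, takes a point from camera to world coordinates). Camera axes: x right, y up, looking along -z (the intrinsics and any distortion apply to the point x, -y, -z); pixel columns grow to the right and rows downward; lengths in m; the calibration is good to about 2 mm. A picture is of the moment at which its call begins. There is no depth.
- env.job_done(): hands the job in, once; it reports no verdict.
The state is a dict: "t": time; "joints": joint angles; "joint_vel": joint speeds; "effort": joint torques, N m; "position": TCP position; "tool_rot": TCP orientation; "ft_force": force on the tool from outside, world axes, zero at the start; "moment": the same for the moment, N m; "width": finger opening in m.
Only numpy, scipy, OpenCV 4.12 (cv2) and the standard library are available. Lean on these libraries where they do the work, as an engineer would, in place of code of your own. Each camera call takes 0.05 s, during which the arm holds its last target. There are 200 camera calls.

## Working session

There is one attempt and no reset: what is moved stays moved. The work goes in short steps, Python scripts to look and compute and a tool call to move; the robot and the scene stay as the last step left them, time stands still between calls to the robot, and variables do not carry over. Pictures are saved under pics/ and viewed, about 8 in all and at most 12, crops included, and the job is handed in when it is done.

Besides the shell and the picture viewer there is one more tool, called after "Emit:" as name(argument=value, ...), one argument or row to a line, values as JSON. play_rows: Moves the arm, as the interface text tells. Its arguments: {"type":"object","properties":{"moves":{"type":"array","items":{"type":"array"}},"force":{"type":"number"}},"required":["moves"]}

```bash
mkdir -p pics; ls; cat > h.py <<'E'
import numpy as np,cv2
from station import env
def grab(n,f):
    g=env.grab_frame(n); cv2.imwrite('pics/%s.png'%f,g['image'][:,:,::-1]); np.savez('pics/%s.npz'%f,**{k:np.array(g[k]) for k in('image','intrinsics','k1','extrinsics')}); return g
def load(f): return np.load('pics/%s.npz'%f)
def ray(g,uv):
    K=np.array(g['intrinsics']);k1=float(g['k1']);E=np.array(g['extrinsics'])
    p=cv2.undistortPoints(np.array([[uv]],float),K,np.array([k1,0,0,0.]))[0,0]
    return E[:3,3],E[:3,:3]@np.array([p[0],-p[1],-1])
def onz(g,uv,z):
    o,d=ray(g,uv); return o+d*(z-o[2])/d[2]
def proj(g,P):
    K=np.array(g['intrinsics']);k1=float(g['k1']);E=np.array(g['extrinsics'])
    c=E[:3,:3].T@(np.array(P)-E[:3,3]); a=np.array([c[0]/-c[2],-c[1]/-c[2]]); a=a*(1+k1*a@a)
    return K[:2,:2]@a+K[:2,2]
E
python3 - <<'E'
from h import *
a=grab('top','top0');b=grab('scene','scene0')
cv2.imwrite('pics/a.png',np.hstack([cv2.resize(x['image'][:,:,::-1],(400,300)) for x in(a,b)]))
o=env.get_obs();print(env.nose_length,o['position'],o['tool_rot'],o['ft_force'],o['width'],o['t'])
for g in(a,b):print(g['intrinsics'],g['k1'],g['extrinsics'])
E
```

```text
pics
0.025 [ 0.12211909 -0.51037744  0.25589101] [[-3.62065834e-05  2.32654549e-01 -9.72559437e-01]
 [ 9.01353061e-04 -9.72559035e-01 -2.32654487e-01]
 [-9.99999593e-01 -8.85043050e-04 -1.74490850e-04]] [ 0.44110886 -0.40749271 -0.50892011] 0.0855342321327094 0.1
[[375.89082936   0.         255.63568786]
 [  0.         375.89082936 191.55885879]
 [  0.           0.           1.        ]] -0.12583434900134652 [[-0.02753787  0.99655956 -0.07817102  0.36621539]
 [-0.99949944 -0.02866856 -0.01337882 -0.20915928]
 [-0.01557385  0.07776347  0.99685019  0.94690376]
 [ 0.          0.          0.          1.        ]]
[[447.27372324   0.         253.74860792]
 [  0.         447.27372324 198.15310402]
 [  0.           0.           1.        ]] 0.04403587716558444 [[-0.79889273  0.43347181 -0.41698032 -0.00958522]
 [-0.60109535 -0.55080632  0.57904817  0.40709321]
 [ 0.02132566  0.7132423   0.70059306  0.82729227]
 [ 0.          0.          0.          1.        ]]
```

View pics/top0.png

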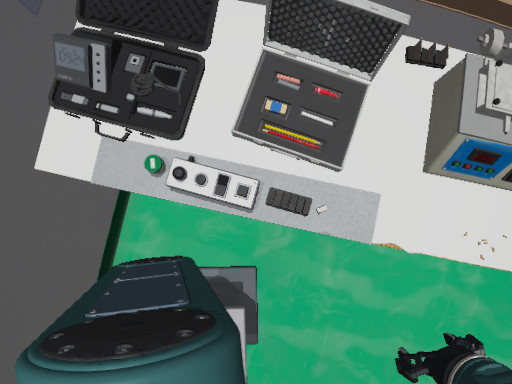

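View pics/scene0.png

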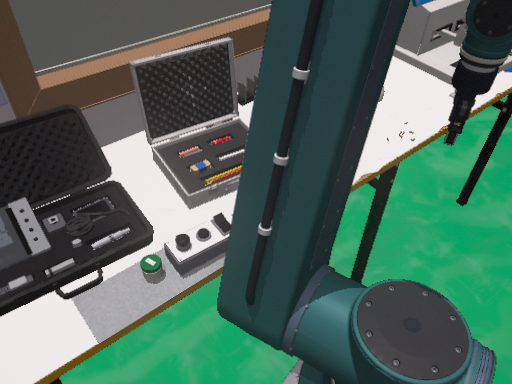

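Top view: from left (+y), mushroom stop ≈(179,173), round key ≈(201,180), rocker ≈(222,184), square key ≈(243,190). The pot is at (153,163) and the rack at (289,201). The scene view is mostly blocked by the arm. I'll measure from a magnified crop.

```bash
python3 - <<'E'
from h import *
g=load('top0');im=g['image'][:,:,::-1]
c=cv2.resize(im[145:220,140:270],None,fx=6,fy=6,interpolation=cv2.INTER_CUBIC);cv2.imwrite('pics/crop0.png',c)
# plate: bright pixels
hsv=cv2.cvtColor(im,cv2.COLOR_BGR2HSV)
for z,uv in [(.065,(179,173)),(.065,(201,180)),(.064,(222,184)),(.065,(243,190))]:print(uv,onz(g,uv,z))
print(im[175:200,205:215].mean(2).astype(int))
E
```

```text
(179, 173) [ 0.48498259 -0.01592165  0.065     ]
(201, 180) [ 0.4665806  -0.06856163  0.065     ]
(222, 184) [ 0.45566958 -0.11825231  0.064     ]
(243, 190) [ 0.43991098 -0.16766458  0.065     ]
[[169 161 206 216 216 216 215 216 216 216]
 [145 173 185 210 216 216 216 216 216 216]
 [ 96 166 155 205 216 216 216 216 216 216]
 [ 57 162 179 209 216 216 216 216 216 215]
 [ 48 163 181 186 210 216 216 216 216 216]
 [ 46 145 162 205 215 216 216 216 216 216]
 [110 167 157 206 216 215 216 216 216 216]
 [139 179 136 203 216 216 216 216 216 216]
 [176 146 200 215 216 216 216 216 216 216]
 [169 177 209 216 216 216 216 216 216 216]
 [109 200 216 215 216 216 216 216 216 196]
 [212 215 216 216 216 216 216 216 216 161]
 [216 216 216 216 215 216 216 216 216 184]
 [216 216 216 216 216 216 216 216 190 179]
 [216 216 216 216 216 216 216 216 197 163]
 [216 216 216 215 216 216 215 216 181 149]
 [216 216 216 216 216 216 216 216 191 126]
 [216 216 216 216 216 216 216 196 184 119]
 [216 216 216 216 215 216 216 164 171 109]
 [216 216 216 216 216 216 216 192 178 181]
 [167 209 216 216 216 216 216 215 167 131]
 [ 90 115 115 115 176 211 216 216 214 213]
 [103  75  71  65  98 121 131 154 187 212]
 [111 112 114  99  95  75  66  87 109  96]
 [113 113 115 114 115 116 114 100  72  66]]
```

View pics/crop0.png

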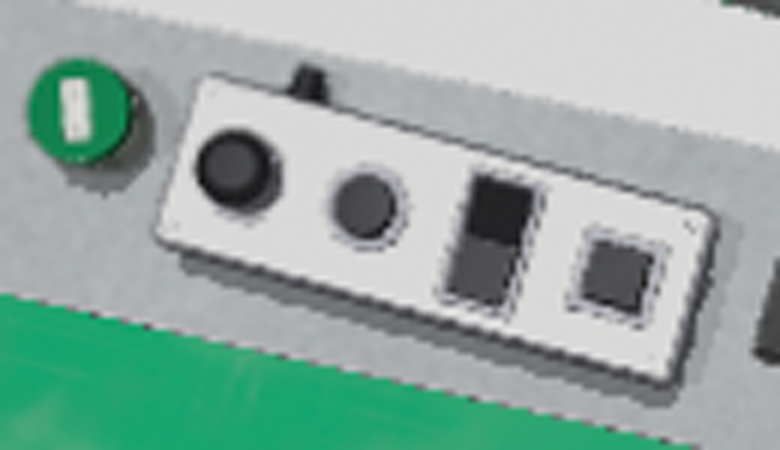

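Crop: the rocker crease is at full-frame (221.7,185.5), with the dark raised half on the far side. Round top ≈(200.8,179.3), square top ≈(242.7,190.8), stop head ≈(179,172.8). Next: box pose from the plate contour, while closing the gripper and approaching.

```bash
python3 - <<'E'
from h import *
g=load('top0');im=g['image']
m=np.zeros(im.shape[:2],np.uint8);m[150:215,160:265]=((im[150:215,160:265].min(2)>195)*255)
m=cv2.morphologyEx(m,cv2.MORPH_OPEN,np.ones((2,2)))
c=max(cv2.findContours(m,cv2.RETR_EXTERNAL,2)[0],key=cv2.contourArea)
P=np.array([onz(g,p[0],.052)[:2] for p in c])*1000
r=cv2.minAreaRect(P.astype(np.float32));print(r,cv2.boundingRect(c))
b=cv2.boxPoints(r);print(b)
for n,uv,z in [('stop',(179,172.8),.080),('round',(200.8,179.3),.065),('rock',(221.7,185.5),.064),('sq',(242.7,190.8),.065)]:print(n,onz(g,uv,z))
E
```

```text
((473.8326110839844, -48.13878631591797), (117.05049896240234, 66.74186706542969), 72.93560791015625) (168, 159, 52, 39)
[[ 424.7568     -94.29492  ]
 [ 488.5604    -113.88007  ]
 [ 522.90845     -1.9826508]
 [ 459.10483     17.6025   ]]
stop [ 0.4834348  -0.01921258  0.08      ]
round [ 0.46826479 -0.06810885  0.065     ]
rock [ 0.45212689 -0.11746871  0.064     ]
sq [ 0.43804116 -0.16691046  0.065     ]
```

Emit:
play_rows(
  moves=[
    [0,[0,-28,-37],0],
    [0,[0,-28,-37],0],
    [0,[0,-28,-37],0],
    [0,[0,-28,-37],0],
    [0,[0,-28,-37],0],
  ],
  force=40,
)

```text
t: 0.6
position: [0.2702, -0.3297, 0.2562]
tool_rot: [[0.0, 0.232, -0.973], [0.0, -0.973, -0.232], [-1.0, -0.0, -0.0]]
ft_force: [0.4, -0.4, 0.3]
width: 0.0123
```

Emit:
play_rows(
  moves=[
    [0,[0,-28,-38],0],
    [0,[0,-28,-38],0],
    [0,[0,-28,-38],0],
    [0,[0,-28,-38],0],
    [0,[0,-28,-38],0],
  ],
)

```text
t: 1.1
position: [0.4225, -0.1492, 0.2562]
tool_rot: [[-0.0, 0.233, -0.973], [-0.0, -0.973, -0.233], [-1.0, 0.0, 0.0]]
ft_force: [0.4, -1.0, -0.3]
width: 0.0
```

Emit:
play_rows(
  moves=[
    [0,[0,-15,-25],0],
    [0,[0,0,0],7.6],
    [0,[0,0,0],7.6],
    [0,[0,0,0],7.6],
    [0,[0,0,0],7.6],
  ],
)

```text
t: 1.6
position: [0.4425, -0.1304, 0.256]
tool_rot: [[-0.001, -0.296, -0.955], [0.0, -0.955, 0.296], [-1.0, -0.0, 0.001]]
ft_force: [0.4, -0.7, -0.1]
width: -0.0004
```

```bash
python3 - <<'E'
from h import *
o=env.get_obs();print(o['position'],o['tool_rot'],o['ft_force'],o['width'],o['joints'])
a=grab('wrist','w1');b=grab('scene','s1');print(a['extrinsics'],a['intrinsics'],a['k1'])
cv2.imwrite('pics/w1s1.png',np.hstack([cv2.resize(x['image'][:,:,::-1],(400,300)) for x in(a,b)]))
E
```

```text
[ 0.44245154 -0.13042863  0.25602766] [[-5.39812505e-04 -2.96421475e-01 -9.55057076e-01]
 [ 2.79542886e-04 -9.55057222e-01  2.96421363e-01]
 [-9.99999815e-01 -1.06967453e-04  5.98414346e-04]] [ 0.37583625 -0.67348591 -0.08480652] -0.0003976312862316299 [-2.65638922e+01  8.85091979e+00 -1.10776939e+01  7.01062129e+01
  4.94552067e-04  1.70678901e+02]
[[-2.96306182e-01  9.05320690e-01  3.04297707e-01  5.21604241e-01]
 [-9.55092604e-01 -2.80573361e-01 -9.52717477e-02 -1.55437320e-01]
 [-8.73653919e-04 -3.18862097e-01  9.47800717e-01  3.73544553e-01]
 [ 0.00000000e+00  0.00000000e+00  0.00000000e+00  1.00000000e+00]] [[280.66855804   0.         251.7950536 ]
 [  0.         280.66855804 196.12636766]
 [  0.           0.           1.        ]] -0.03688885297126771
```

View pics/w1s1.png

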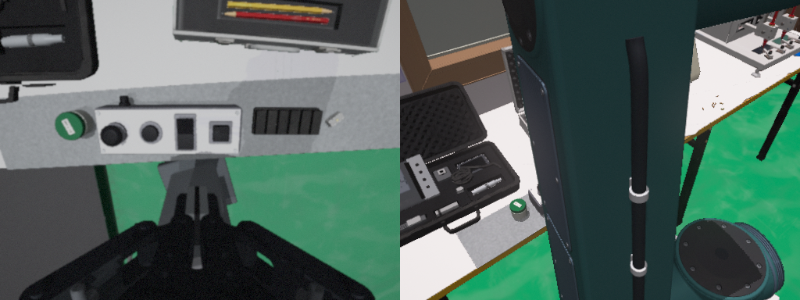

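Wrist view (left) shows the box clearly; the controls sit at half-scale x≈113, 150, 185, 220, y≈133. The scene camera is blocked by the arm. I'll measure in a zoomed wrist crop.

```bash
python3 - <<'E'
from h import *
g=load('w1');im=g['image'][:,:,::-1]
cv2.imwrite('pics/w1c.png',cv2.resize(im[125:205,120:315],None,fx=4,fy=4,interpolation=cv2.INTER_CUBIC))
t=load('top0')
for n,uv,z in [('stop',(179,172.8),.080),('round',(200.8,179.3),.065),('rock',(221.7,185.5),.064),('sq',(242.7,190.8),.065)]:
    print(n,(proj(g,onz(t,uv,z))-[120,125])*4)
E
```

```text
stop [ 90.25556453 207.75264932]
round [289.16506634 194.04027067]
rock [472.83079891 195.7849963 ]
sq [654.63163904 192.59995983]
```

View pics/w1c.png

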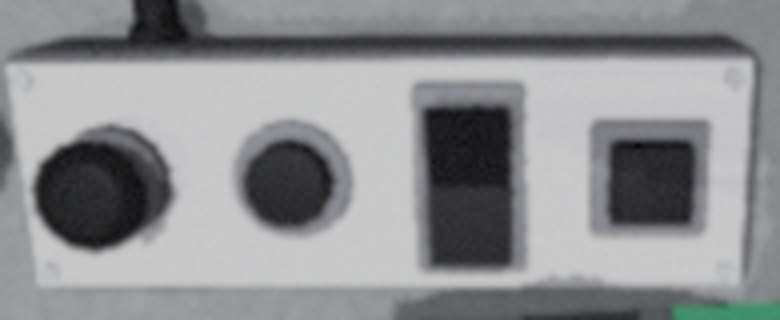

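Crop: stop (92,195), round (288,183), rocker crease (468,186), square (651,181). All are about 11 zoomed px farther than the top view predicts, roughly 3 mm, so I'll average the two.

```bash
python3 - <<'E'
from h import *
g=load('w1');t=load('top0');o=env.get_obs();p=o['position'];R=np.array(o['tool_rot'])
A=[]
for n,uv,uw,z in [('stop',(179,172.8),(92,195),.080),('round',(200.8,179.3),(288,183),.065),('rock',(221.7,185.5),(468,186),.064),('sq',(242.7,190.8),(651,181),.065)]:
    a=onz(t,uv,z);b=onz(g,np.array(uw)/4+[120,125],z)
    # two-view triangulated point
    o1,d1=ray(t,uv);o2,d2=ray(g,np.array(uw)/4+[120,125])
    s=np.linalg.lstsq(np.c_[d1,-d2],o2-o1,rcond=None)[0];q=(o1+d1*s[0]+o2+d2*s[1])/2
    print(n,a.round(4),b.round(4),q.round(4));A.append((a+b)/2)
A=np.array(A)[:,:2]
k=np.array([78,26,-26,-78])/1000
M=A.mean(0);D=(k@A)/(k@k);yaw=np.arctan2(-D[0],D[1]);print(M,yaw,np.linalg.norm(D),np.degrees(yaw))
ey=D/np.linalg.norm(D);ex=np.array([ey[1],-ey[0]])
for n,kk,dx,z in[('round',.026,0,.065),('rockpad',-.026,.0175,.064),('sq',-.078,0,.065)]:
    P=np.r_[M+ey*kk+ex*dx,z]; tgt=P+[0,0,.025]; print(n,P.round(4),'tool shift to contact mm',(R.T@(tgt-p)*1000).round(1))
E
```

```text
stop [ 0.4834 -0.0192  0.08  ] [ 0.4866 -0.0211  0.08  ] [ 0.4851 -0.0167  0.0696]
round [ 0.4683 -0.0681  0.065 ] [ 0.4714 -0.0689  0.065 ] [ 0.4696 -0.0662  0.0545]
rock [ 0.4521 -0.1175  0.064 ] [ 0.4552 -0.117   0.064 ] [ 0.4531 -0.1161  0.0541]
sq [ 0.438  -0.1669  0.065 ] [ 0.4416 -0.1668  0.065 ] [ 0.4389 -0.1668  0.0552]
[ 0.46207503 -0.09320569] -0.3009072394992745 0.984203817908431 -17.24071484824069
round [ 0.4698 -0.0684  0.065 ] tool shift to contact mm [166.1 -67.4  -8. ]
rockpad [ 0.4711 -0.1232  0.064 ] tool shift to contact mm [167.1 -15.4 -25.4]
sq [ 0.439  -0.1677  0.065 ] tool shift to contact mm [166.1  36.6  -7.7]
```

Emit:
play_rows(
  moves=[
    [0,[30,-15,-25],0],
    [0,[48,0,0],0],
    [0,[48,0,0],0],
    [0,[10,0,0],0],
    [0,[0,0,0],0],
  ],
)

```text
t: 2.2
position: [0.4701, -0.1233, 0.1199]
tool_rot: [[-0.003, -0.289, -0.957], [0.001, -0.957, 0.289], [-1.0, -0.0, 0.003]]
ft_force: [-0.4, 0.3, 1.0]
width: -0.0001
```

```bash
python3 - <<'E'
from h import *
o=env.get_obs();print(o['position'],o['ft_force'])
a=grab('wrist','w2');cv2.imwrite('pics/w2v.png',a['image'][60:384,60:460,::-1])
tip=o['position']-[0,0,.025];print(tip,proj(a,tip)-[60,60])
E
```

```text
[ 0.47013366 -0.12332381  0.11986827] [-0.43642414  0.34843608  0.98872858]
[ 0.47013366 -0.12332381  0.09486827] [191.25235909 193.72931637]
```

View pics/w2v.png

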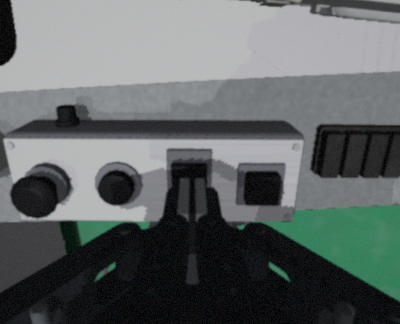

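Tip is over the rocker's far half, crop (190,185), laterally centred. Descending in small steps.

Emit:
play_rows(
  moves=[
    [0,[10,0,0],0],
    [0,[5,0,0],0],
    [0,[3,0,0],0],
    [0,[3,0,0],0],
    [0,[0,0,0],0],
  ],
)

```text
t: 2.75
position: [0.4708, -0.1236, 0.0992]
tool_rot: [[-0.0, -0.291, -0.957], [0.0, -0.957, 0.291], [-1.0, -0.0, 0.0]]
ft_force: [0.3, 0.4, 0.0]
width: 0.0001
```

Emit:
play_rows(
  moves=[
    [0,[2,0,0],0],
    [0,[2,0,0],0],
    [0,[1,0,0],0],
    [0,[0,0,0],0],
  ],
)

```text
t: 3.15
position: [0.4709, -0.1236, 0.0943]
tool_rot: [[0.0, -0.291, -0.957], [-0.0, -0.957, 0.291], [-1.0, 0.0, -0.0]]
ft_force: [1.1, 0.2, 1.0]
width: 0.0001
```

Emit:
play_rows(
  moves=[
    [0,[1,0,0],0],
    [0,[1,0,0],0],
    [0,[1,0,0],0],
    [0,[0,0,0],0],
  ],
)

```text
t: 3.55
position: [0.4707, -0.1235, 0.0911]
tool_rot: [[-0.0, -0.291, -0.957], [0.0, -0.957, 0.291], [-1.0, -0.0, 0.0]]
ft_force: [0.3, -0.4, -0.2]
width: 0.0002
```

Emit:
play_rows(
  moves=[
    [0,[1,0,0],0],
    [0,[1,0,0],0],
    [0,[0,0,0],0],
  ],
)

```text
t: 3.85
position: [0.4707, -0.1235, 0.0891]
tool_rot: [[-0.0, -0.291, -0.957], [0.0, -0.957, 0.291], [-1.0, -0.0, 0.0]]
ft_force: [-1.5, -0.1, -0.0]
width: -0.0005
```

Emit:
play_rows(
  moves=[
    [0,[1,0,0],0],
    [0,[1,0,0],0],
    [0,[0,0,0],0],
  ],
)

```text
t: 4.15
position: [0.4707, -0.1235, 0.0886]
tool_rot: [[0.001, -0.291, -0.957], [-0.0, -0.957, 0.291], [-1.0, 0.0, -0.001]]
ft_force: [-8.1, 3.3, 29.7]
width: -0.0002
```

Emit:
play_rows(
  moves=[
    [0,[-30,0,0],0],
    [0,[0,26,9],0],
    [0,[0,26,8.5],0],
    [0,[0,0,0],0],
  ],
)

```text
t: 4.55
position: [0.4376, -0.1697, 0.1173]
tool_rot: [[-0.001, -0.293, -0.956], [-0.0, -0.956, 0.293], [-1.0, 0.0, 0.001]]
ft_force: [-0.3, 0.5, 0.7]
width: 0.0003
```

```bash
python3 - <<'E'
from h import *
o=env.get_obs();print(o['position'],o['ft_force'])
a=grab('wrist','w3');cv2.imwrite('pics/w3v.png',cv2.resize(a['image'][130:310,60:400,::-1],None,fx=2,fy=2))
E
```

```text
[ 0.43756419 -0.16968215  0.1172845 ] [-0.33666764  0.45034602  0.70142058]
```

View pics/w3v.png

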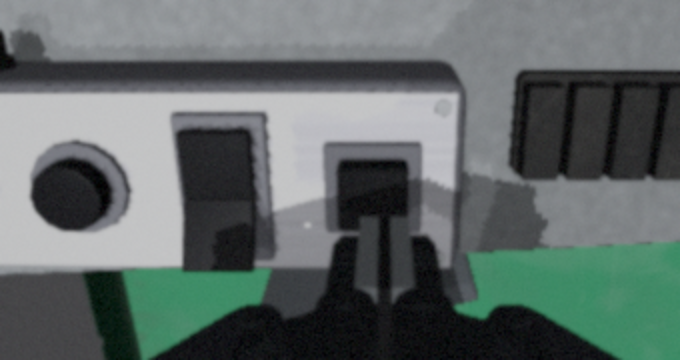

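The rocker now leans on: its near half is raised, crop (218,235). The tip is at (385,215), near the square key at (372,192); checking the offset by ray.

```bash
python3 - <<'E'
from h import *
g=load('w3');o=env.get_obs();R=np.array(o['tool_rot'])
for n,c in[('sq',(372,188)),('round',(71,193))]:
    q=onz(g,np.array(c)/2+[60,130],.065);print(n,q,R.T@(q-o['position']+[0,0,.025])*1000)
print((proj(g,o['position']-[0,0,.025])-[60,130])*2)
E
```

```text
sq [ 0.44477289 -0.16820893  0.065     ] [27.21909926 -2.53001092 -6.10858422]
round [ 0.47242155 -0.07098283  0.065     ] [  27.22810811 -103.58931761   -4.01589907]
[379.0569939  246.32913203]
```

Emit:
play_rows(
  moves=[
    [0,[15,-2,-4],0],
    [0,[8,0,0],0],
    [0,[2,0,0],0],
    [0,[1,0,0],0],
    [0,[0,0,0],0],
  ],
)

```text
t: 5.1
position: [0.4434, -0.1673, 0.0914]
tool_rot: [[-0.0, -0.291, -0.957], [0.0, -0.957, 0.291], [-1.0, 0.0, 0.0]]
ft_force: [-0.5, -0.0, -0.0]
width: 0.0001
```

Emit:
play_rows(
  moves=[
    [0,[1,0,0],0],
    [0,[1,0,0],0],
    [0,[1,0,0],0],
    [0,[0,0,0],0],
  ],
)

```text
t: 5.5
position: [0.4434, -0.1675, 0.0883]
tool_rot: [[0.0, -0.292, -0.957], [-0.0, -0.957, 0.292], [-1.0, -0.0, -0.0]]
ft_force: [1.3, 0.0, 0.2]
width: -0.0
```

Emit:
play_rows(
  moves=[
    [0,[1,0,0],0],
    [0,[1,0,0],0],
    [0,[0,0,0],0],
  ],
)

```text
t: 5.8
position: [0.4433, -0.1675, 0.0862]
tool_rot: [[-0.0, -0.292, -0.957], [0.0, -0.957, 0.292], [-1.0, 0.0, 0.0]]
ft_force: [-0.0, -0.1, 1.1]
width: 0.0
```

Emit:
play_rows(
  moves=[
    [0,[1,0,0],0],
    [0,[0,0,0],0],
  ],
)

```text
t: 6.0
position: [0.4432, -0.1674, 0.0851]
tool_rot: [[-0.0, -0.292, -0.957], [0.0, -0.957, 0.292], [-1.0, -0.0, 0.0]]
ft_force: [0.3, 0.3, 0.5]
width: 0.0003
```

Emit:
play_rows(
  moves=[
    [0,[1,0,0],0],
    [0,[0,0,0],0],
  ],
)

```text
t: 6.2
position: [0.4432, -0.1674, 0.0842]
tool_rot: [[-0.0, -0.292, -0.957], [0.0, -0.957, 0.292], [-1.0, -0.0, 0.0]]
ft_force: [-0.3, -0.2, 0.1]
width: 0.0003
```

Emit:
play_rows(
  moves=[
    [0,[1,0,0],0],
    [0,[0,0,0],0],
  ],
)

```text
t: 6.4
position: [0.4433, -0.1674, 0.0839]
tool_rot: [[0.0, -0.291, -0.957], [-0.0, -0.957, 0.291], [-1.0, 0.0, -0.0]]
ft_force: [-3.6, 2.7, 16.4]
width: 0.0001
```

Square key reached its end stop at tip z 0.059 with 16 N. Lift, turn slightly for joint 6 margin, and go to the round key.

Emit:
play_rows(
  moves=[
    [0,[-34,0,0],0],
    [0,[0,0,0],-8],
    [0,[0,-40,-5],0],
    [0,[0,-40,-5],0],
    [0,[0,-22,-3],0],
  ],
)

```text
t: 6.9
position: [0.4721, -0.0666, 0.1172]
tool_rot: [[-0.0, -0.155, -0.988], [0.0, -0.988, 0.155], [-1.0, -0.0, 0.0]]
ft_force: [0.4, 0.0, 0.2]
width: -0.0006
```

```bash
python3 - <<'E'
from h import *
a=grab('wrist','w4');o=env.get_obs();print(o['position'],o['tool_rot'],o['joints'][5])
cv2.imwrite('pics/w4v.png',cv2.resize(a['image'][130:310,110:450,::-1],None,fx=2,fy=2))
for P in([.4741,-.0681,.065],[.4698,-.0684,.065],o['position']-[0,0,.025]):print((proj(a,P)-[110,130])*2)
E
```

```text
[ 0.47258046 -0.06495499  0.1172159 ] [[ 3.34591578e-05 -1.53550099e-01 -9.88140863e-01]
 [ 1.18931919e-03 -9.88140159e-01  1.53550030e-01]
 [-9.99999292e-01 -1.18035255e-03  1.49557742e-04]] 171.16953777826532
[285.7442736  199.82622321]
[288.59721042 211.21887713]
[275.99353818 246.88674929]
```

View pics/w4v.png

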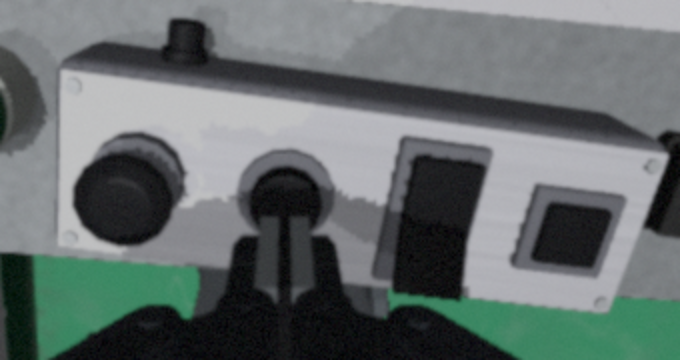

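The round key's centre is at crop (285,200), matching the predicted (0.474,-0.068). The square key sits flush-low and the rocker is on. Tip is about 3 mm off; correcting and descending.

Emit:
play_rows(
  moves=[
    [0,[10,3,-2],0],
    [0,[10,0,0],0],
    [0,[4,0,0],0],
    [0,[2,0,0],0],
    [0,[0,0,0],0],
  ],
)

```text
t: 7.45
position: [0.4732, -0.0725, 0.0909]
tool_rot: [[-0.001, -0.156, -0.988], [0.0, -0.988, 0.156], [-1.0, -0.0, 0.001]]
ft_force: [0.3, 0.4, 1.0]
width: -0.0001
```

Emit:
play_rows(
  moves=[
    [0,[1,0,0],0],
    [0,[1,0,0],0],
    [0,[1,0,0],0],
    [0,[1,0,0],0],
    [0,[0,0,0],0],
  ],
)

```text
t: 7.95
position: [0.4737, -0.0721, 0.0873]
tool_rot: [[0.0, -0.155, -0.988], [-0.0, -0.988, 0.155], [-1.0, 0.0, -0.0]]
ft_force: [0.9, -1.3, 1.0]
width: -0.0002
```

Emit:
play_rows(
  moves=[
    [0,[1,0,0],0],
    [0,[1,0,0],0],
    [0,[1,0,0],0],
    [0,[0,0,0],0],
    [0,[0,0,0],0],
  ],
)

```text
t: 8.45
position: [0.4737, -0.0721, 0.0844]
tool_rot: [[0.0, -0.155, -0.988], [-0.0, -0.988, 0.155], [-1.0, 0.0, -0.0]]
ft_force: [0.2, -1.7, 4.0]
width: 0.0002
```

Emit:
play_rows(
  moves=[
    [0,[1,0,0],0],
    [0,[0,0,0],0],
    [0,[0,0,0],0],
    [0,[0,0,0],0],
  ],
)

```text
t: 8.85
position: [0.4737, -0.0721, 0.0839]
tool_rot: [[0.001, -0.156, -0.988], [-0.0, -0.988, 0.156], [-1.0, 0.0, -0.001]]
ft_force: [-2.7, -1.5, 15.2]
width: 0.0002
```

```bash
python3 - <<'E'
from h import *
a=grab('wrist','w5');o=env.get_obs();print(o['position'],o['ft_force'],o['t'])
t=grab('top','t5')
A=cv2.resize(a['image'][130:310,110:450,::-1],(680,360))
B=t['image'][140:225,130:340,::-1];cv2.imwrite('pics/w5v.png',np.vstack([A,cv2.resize(B,(590,239))[:, :].copy() if 0 else cv2.copyMakeBorder(cv2.resize(B,(590,238)),0,0,0,90,cv2.BORDER_CONSTANT)]))
p=load('top0')
d=np.abs(t['image'].astype(int)-p['image']).max(2)
for n,(x0,x1,y0,y1) in dict(pot=(140,165,150,178),rack=(264,314,184,218),sharp=(314,330,200,218)).items():print(n,(d[y0:y1,x0:x1]>40).mean())
E
```

```text
[ 0.47371074 -0.07206143  0.08389732] [-3.42242662 -1.19069687 15.90051089] 8.9
pot 0.8914285714285715
rack 0.0
sharp 0.0
```

View pics/w5v.png

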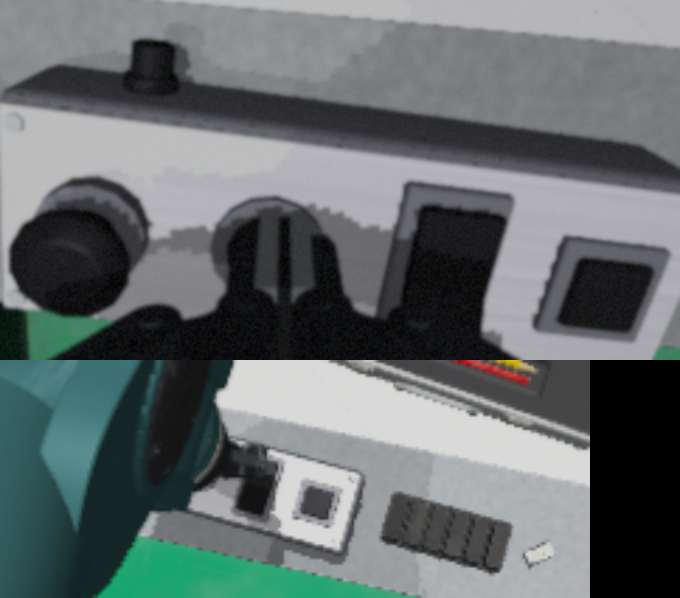

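The finger covers the round key's cap, top panel (280,240), at its end stop with about 16 N. The rocker is still on, the square key is in, and the stop head's mushroom stands clear of the finger. The rack and sharpener haven't moved; the arm hides the pot from the top camera. Handing in.

```bash
python3 -c "
from station import env
env.job_done();o=env.get_obs();print(o['t'],o['position'],o['ft_force'])"
```

```text
the job is handed in; nothing more can be done
the job is handed in; nothing more can be done
```

The tester was started in the order asked, and I handed the job in at about 8.9 s with the closed fingertips still holding the round key down.

| Control | Tip height at its stop | Push there | Check |
|---|---|---|---|
| Rocker | 63.7 mm | 30 N | Later pictures show the far half level and the near half raised |
| Square key | 58.9 mm | 16 N | Agrees with fully in (59 mm); it stayed in after release |
| Round key | 58.9 mm | about 16 N, still held | At its end stop; about 4.5 N is enough to hold it |

- **Stop button:** it was never touched. The last wrist picture shows it standing clear of the fingers.
- **Bystanders:** the rack and sharpener are unchanged between the first and last top pictures. The arm hides the pot in the last top picture, so that comparison failed for it. It was last glimpsed at the edge of the wrist picture taken just before the round key press, and nothing came near it.
- **Measurements that disagreed:** the top and wrist cameras differed by about 3 mm in x, so I averaged them and corrected with closer wrist views. The finger sits about 4 mm off the round key's centre along the box, but still covers most of the cap.

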